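# Find the hidden socket in a mould half with the locating pin

### The job

Take the orange locating pin from the rack and set its nose in the slot of the mould half's cover plate at the yellow end, so that it bears lightly on the slot's floor. Slide it gently along the slot until it drops into the hidden socket, then let it go fully home, upright with its collar flat on the cover plate, and let go of it. Never press or push hard (keep well under 30 N), and leave the black pin and everything else where it is.

Things in the scene. Friction and masses are not known exactly. Their poses are not given: they have to be found in the camera images.
- fixture: Mould half: rust-brown block 150 x 310 x 60 mm with a bright steel cover plate 6 mm thick, top 60 mm above the bench. Fixed. Origin: centre of its underside; z up; y along the slot, away from the yellow end. A straight slot, 14 mm wide and 154 mm long (y -77 to +77 mm), runs along the middle of the cover.
- slot_mid (a point): Middle of the slot's floor, 54 mm above the bench (6 mm below the cover's top). The floor is a dark steel bar on springs: it only yields downward, starting at about 2.5 N, then 1.5 N per mm more, 8 mm at most. Over the socket the pin's nose can go 32 mm below the cover's top; elsewhere at most 14 mm.
- slot_start (a point): On the slot's centre line, level with the cover's top, 7 mm inside the slot's yellow end (a yellow patch lies just outside it). The socket is somewhere 45 to 115 mm from here along the centre line, unmeasured and unseen: a 13 mm round hole in the bar, closed by a flush sprung shutter of the same dark steel that yields to the nose at 1 N or less.
- slot_end (a point): The like point 7 mm inside the other, unpainted end of the slot, 140 mm from slot_start.
- pin: Locating pin, loose, about 0.35 kg, upright in the rack. Origin: tip of the nose; z up along it. Steel nose 10 mm across, z 0 to 32 mm (tapered to 6 mm over the last 2.5 mm); steel collar 30 mm across, z 32 to 38; round orange grip 24 mm across, z 38 to 90. Fully home in the socket, its collar lies flat on the cover plate and the tip is 28 mm above the bench.
- plug: A look-alike pin with a black grip, same shape and sizes as the locating pin, in the rack's other hole. To be left alone. Origin: its tip.
- rack: Wooden pin rack fixed to the bench, 80 x 160 x 40 mm, with two holes 90 mm apart along its y axis in which the two pins stand upright, collars on its top (pin tips 8 mm above the bench). Origin: centre of its underside.
- screw: Cap screw standing on its head on the mould half's cover plate near the unpainted end, 18 mm across, 40 mm tall. Origin: centre of its underside. Leave alone.
- can: Red and orange spray can, 66 mm across, 190 mm tall. Origin: centre of its underside. Leave alone.
- dish: Round dark steel dish, 100 mm across, 35 mm tall. Origin: centre of its underside. Leave alone.
- hammer: Hammer lying on the bench. Leave alone.
- wrench: Wrench lying on the bench. Leave alone.
- parallel: Bright steel parallel bar, 30 x 120 x 40 mm, lying on the bench. Leave alone.
There are look-alikes about, which are no part of the job. Leave any blue or green look-alike of the pin alone.

How it is judged:
By the outcome, as a careful person would: the job done as asked, in the order asked, and still so for the second after the job is handed in, with the robot touching nothing.
It also fails if it takes over 70 s, if anything falls off the work surface, if the arm or the gripper's body presses on something with over 40 N, if the wrist force passes 120 N, or if a joint passes its speed limit or range.

### The arm

A 6-joint arm with a two-finger parallel gripper is mounted at the origin on the work surface. World frame = base frame: x ahead of the robot, y to its left, z up, the work surface at z = 0. Lengths are in mm, angles in degrees, forces in N, time in s.
With the tool pointing down it reaches from about 300 to 850 mm from the base axis. Payload 4.2 kg.
Tool frame: the origin (TCP) lies midway between the tips of the shut fingers; the grasp point (between the pads) lies 19 mm behind it (env.grasp_offset is the distance from the TCP to the grasp point, in mm); z points along the fingers, y is the line along which they close (so a half turn about z gives the same grasp; the last joint's range is limited). The gripper opens to 91 mm and grips with 3 to 60 N. Pads are 32 mm wide; open, the fingers measure 118 mm over their backs; the gripper's body (76 mm by 178 mm) begins 60 mm behind the grasp point.
Start: joints at [-69.672, 18.312, 89.639, -0, 72.044, -1.146], TCP at [210.504, -535.099, 213.976] pointing down, gripper open.
Joint ranges: [-177.97, 177.97], [-48.28, 115.42], [12.27, 149.76], [-77.06, 257.06], [2.81, 150.46], [-146.56, 146.56]. Speed limits (degrees/s): [147.25, 147.25, 180, 180, 180, 180].

### API

Orientations are given as [roll, pitch, yaw] about the fixed x, y, z axes, in that order (R = Rz(yaw) Ry(pitch) Rx(roll)).
In Python, from workcell import env, optics gives the robot as it stands. The module is installed in compiled form; this text tells all that it offers.
- The arm moves only by the tool send_rows, never from a script. Its argument "targets" is a list that holds one entry, the list of rows, each a list of 7 numbers: the turn, a rotation vector about the world's x, y, z scaled (see below), then the shift along the world's x, y, z scaled (see below), then the closure, from -1 (fully open) to 1 (shut). In form: [[[rx, ry, rz, x, y, z, gripper], ...]]. A call has 1 to 12 rows; each row shifts and turns the commanded pose from where the row before left it; what a row does not reach is not made up. The controller multiplies each number of a shift by 0.2 m and each number of a turn by pi/2 rad. A row lasts 1/10 s, in which the tool goes at most 50 mm and 8.59 degrees, less where a joint would pass 70% of its speed; a pose out of reach is approached as far as the arm can. A call with a number of a shift or a turn outside -1 to 1 is refused whole. A call with a gripper value outside its range is refused whole. The fingers move at their own pace and stop on an object; "grip_force" is the grip in N (left out, the last holds). Time passes only in rows, so rows that do not move let the fingers close. It gives the time, the measured TCP pose, the force, the opening and the grip force at its end, in the units of the state.
- env.state(): the state, without advancing time (a new reading comes with each control period).
- optics.grab_frame(name): name is "scene" or "top" or "wrist"; returns (picture, depth): 480x640x3 uint8, red, green, blue; 480x640 float32, mm along the optical axis (not along the pixel's ray), 0 where there is no reading.
- optics.camera_info(name): a dict with "camera_matrix" (3x3 intrinsics, pixels), "R" (3x3) and "t" (3): a world point X has camera coordinates R X + t; the wrist camera has in their place "mount" (4x4, takes a point from camera to tool coordinates, whose origin is the TCP and whose axes are the flange's). Camera axes: x right, y down, z forward; pixel columns grow to the right and rows downward; lengths in mm; the calibration is good to about 2 mm. A picture is of the moment at which its call begins: read the wrist's pose just before it. camera_info takes no time and is no camera call.
- env.job_done(): hands the job in; it is judged then, once.
Trained networks look in the newest picture that a camera, given by its name, has taken for a name from the list of things; names that differ only in an ending like _2 or _b are one class to them, and where a whole thing is asked for, a point or a joint stands for the part that bears it (a point fixed in the world has none). Each returns a list of dicts, best first, with "conf" (0 to 1); they miss things now and then, are a little off and sometimes report something else, mostly with a low value. They report only what shows in the picture. A call takes as long as a camera call. They do not tell look-alikes from the thing itself.
- optics.silhouettes(camera, name): "mask" (480x640 bool, what is visible of it) and "at" ([column, row] in pixels, amid what is visible of it).
- optics.place_of(camera, name): "at" ([column, row] in pixels: a listed point, or the origin of a listed thing).
The state is a dict: "time_s": time; "qpos": joint angles; "qvel": joint speeds; "effort": joint torques, N m; "ee_pos": TCP position; "ee_rot": TCP orientation; "force": force on the tool from outside, world axes, zero at the start; "torque": the same for the moment, N m; "gripper_width": finger opening in mm; "gripper_force": force on a finger pad.
Only numpy, scipy, OpenCV 4.12 (cv2) and the standard library are available. Lean on these libraries where they do the work, as an engineer would, in place of code of your own. Each camera call takes 0.05 s, during which the arm holds its last target. There are 200 camera calls.

## Working session

There is one attempt and no reset: what is moved stays moved. The work goes in short steps, Python scripts to look and compute and a tool call to move; the robot and the scene stay as the last step left them, time stands still between calls to the robot, and variables do not carry over. Pictures are saved under pics/ and viewed, at most 10 in all, crops included, and the job is handed in when it is done.

Besides the shell and the picture viewer there is one more tool, called after "Call:" in YAML: its name, and indented under it one key for each argument. send_rows: Moves the arm, as the interface text tells. Its arguments: {"type":"object","properties":{"targets":{"type":"array"},"grip_force":{"type":"number"}},"required":["targets"]}

```bash
mkdir -p pics
cat > h.py <<'E'
import numpy as np, cv2
from workcell import env, optics
def grab(n,f=None):
    p,d=optics.grab_frame(n)
    if f: cv2.imwrite('pics/'+f,p[:,:,::-1])
    return p,d
def ray(n,px):
    c=optics.camera_info(n);K=np.array(c['camera_matrix'])
    v=np.linalg.inv(K)@np.array([px[0],px[1],1.])
    if n=='wrist':
        from scipy.spatial.transform import Rotation as Ro
        s=env.state();M=np.array(c['mount']);Rt=Ro.from_euler('xyz',s['ee_rot'],degrees=True).as_matrix()
        return Rt@M[:3,3]+np.array(s['ee_pos']),Rt@M[:3,:3]@v
    R=np.array(c['R']);t=np.array(c['t'])
    return -R.T@t,R.T@v
def atz(n,px,z):
    o,v=ray(n,px);return o+v*(z-o[2])/v[2]
def atd(n,px,d):
    o,v=ray(n,px);return o+v*d[int(round(px[1])),int(round(px[0]))]
E
python3 - <<'E'
from h import *
np.set_printoptions(precision=1,suppress=True)
s=env.state();print(s['ee_pos'],s['ee_rot'],s['force'],env.grasp_offset)
Z=dict(pin=8,plug=8,slot_start=60,slot_end=60,slot_mid=54,fixture=0,rack=0,screw=60,can=0,dish=0)
for c in ('scene','top'):
    p,d=grab(c,c+'0.png')
    for n in Z:
        for r in optics.place_of(c,n)[:4]: print(c,n,np.array(r['at']),round(r['conf'],2),atz(c,r['at'],Z[n]))
a=cv2.imread('pics/top0.png')
E
```

```text
[ 210.3 -534.7  213.2] [-179.9    0.    21.5] [ 0.9  0.3 -0.2] 18.8
scene pin [359.4 251.4] 0.72 [522.5  51.6   8. ]
scene pin [339.7 267. ] 0.69 [596.3  58.5   8. ]
scene pin [324.  287.6] 0.6 [668.4  82.7   8. ]
scene plug [413.7 295.3] 0.8 [522.4 235.2   8. ]
scene slot_start [271.7 175.7] 0.71 [ 546. -288.   60.]
scene slot_end [312.7 194.7] 0.64 [ 510.1 -149.2   60. ]
scene slot_mid [292.2 186.8] 0.65 [ 527.6 -217.4   54. ]
scene slot_mid [292.1 202.1] 0.22 [ 567.6 -166.7   54. ]
scene fixture [293.9 202.3] 0.92 [ 527.5 -212.7    0. ]
scene rack [393.4 295.6] 0.89 [554.2 201.5   0. ]
scene screw [321.3 202.3] 0.66 [ 512.5 -110.4   60. ]
scene screw [293.4 202.3] 0.49 [ 569.5 -158.3   60. ]
scene can [494.6 395. ] 0.95 [581.4 503.3   0. ]
scene dish [331.7 348. ] 0.72 [759.6 214.2   0. ]
top pin [310.6 264.8] 0.82 [538.2  40.9   8. ]
top pin [303.6 246.7] 0.69 [585.8  60.6   8. ]
top pin [437.8 254.9] 0.61 [ 570.3 -291.2    8. ]
top pin [294.7 216. ] 0.56 [668.4  86.7   8. ]
top plug [234.1 265.1] 0.54 [533.7 241.7   8. ]
top slot_start [434.5 257.8] 0.66 [ 555.3 -270.3   60. ]
top slot_start [384.2 273. ] 0.46 [ 515. -145.   60.]
top slot_end [385.7 273.2] 0.69 [ 514.6 -148.7   60. ]
top slot_mid [249.2 184. ] 0.26 [741.4 204.2  54. ]
top fixture [407.7 265. ] 0.85 [ 543.3 -213.8    0. ]
top rack [406.6 266.1] 0.52 [ 540.3 -210.9    0. ]
top rack [250.2 183. ] 0.39 [760.8 212.3   0. ]
top rack [264.2 248.7] 0.33 [579.8 165.8   0. ]
top screw [362.3 270.4] 0.56 [520.5 -90.6  60. ]
top can [140.3 247.8] 0.83 [576.3 497.8   0. ]
top dish [252.  181.8] 0.97 [764.3 207.6   0. ]
```

View pics/scene0.png

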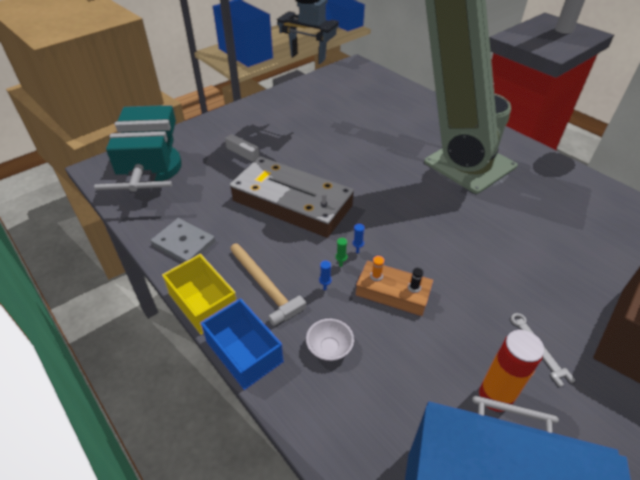

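View pics/top0.png

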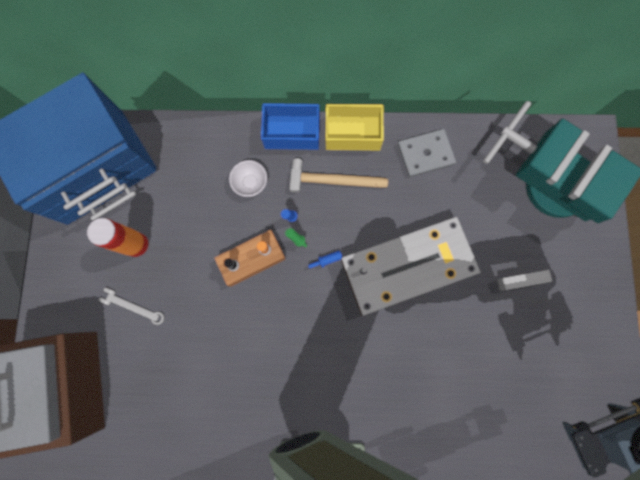

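Scene picture: the orange pin is in the rack at (378,266), with the black one at (416,278). Look-alikes are blue (358,237), green (342,250) and blue (325,275), and the can's orange part at (505,380). In the top picture the orange pin is at (263,246), black at (231,265), the yellow patch at (446,251), and the slot runs from about (440,255) to (385,273). I choose the orange one in the rack.

Run:
```python
from h import *
np.set_printoptions(precision=1,suppress=True)
for c,box in (('scene',(365,250,392,285)),('top',(250,232,278,260))):
    p=cv2.imread(f'pics/{c}0.png');h=cv2.cvtColor(p,cv2.COLOR_BGR2HSV)
    x0,y0,x1,y1=box
    m=np.zeros((480,640),bool);m[y0:y1,x0:x1]=True
    m&=(h[...,0]>8)&(h[...,0]<22)&(h[...,1]>200)&(h[...,2]>190)
    v,u=np.nonzero(m);print(c,m.sum(),u.min(),u.max(),v.min(),v.max())
    for z in (72,98): print(z,atz(c,(u.mean(),v.mean()),z))
    o,_=ray(c,(320,240));print('cam',o)
p,d=grab('top')
o,v=ray('top',(264,243))
for px in ((263,244),(265,244),(231,263),(250,262)): print(px,atd('top',px,d))
p=cv2.imread('pics/top0.png')[225:285,220:290]
q=cv2.imread('pics/scene0.png')[225:310,310:440]
cv2.imwrite('pics/crop1.png',np.hstack([cv2.resize(p,(350,300)),cv2.resize(q,(440,300))]))
```

```text
scene 49 374 382 257 263
72 [552.7 140.5  72. ]
98 [571.2 155.4  98. ]
cam [1139.1  612.7  895.5]Traceback (most recent call last):
  File "<stdin>", line 8, in <module>
    return umr_minimum(a, axis, None, out, keepdims, initial, where)
ValueError: zero-size array to reduction operation minimum which has no identity
```

Run:
```python
from h import *
np.set_printoptions(precision=2,suppress=True)
c=optics.camera_info('wrist');print(np.array(c['mount']),np.array(c['camera_matrix'])[0])
p=cv2.imread('pics/top0.png')[225:285,220:290]
q=cv2.imread('pics/scene0.png')[225:310,310:440]
cv2.imwrite('pics/crop1.png',np.hstack([cv2.resize(p,(350,300)),cv2.resize(q,(440,300))]))
```

```text
[[  -0.     -0.96   -0.28   80.99]
 [   1.     -0.      0.      0.07]
 [  -0.     -0.28    0.96 -169.87]
 [   0.      0.      0.      1.  ]] [355.92   0.   317.43]
```

Call:
send_rows:
  targets:
    - [[0,0,0.094,0.11,0.24,0.1,-1],[0,0,0.094,0.11,0.24,0.1,-1],[0,0,0.094,0.11,0.24,0.1,-1],[0,0,0.094,0.11,0.24,0.1,-1],[0,0,0.094,0.11,0.22,0,-1],[0,0,0.094,0.11,0.22,0,-1],[0,0,0.094,0.11,0.22,0,-1],[0,0,0.094,0.11,0.22,0,-1],[0,0,0.094,0.11,0.22,0,-1],[0,0,0.094,0.11,0.22,0,-1],[0,0,0.094,0.11,0.22,0,-1],[0,0,0.094,0.11,0.22,0,-1]]

```text
time_s: 2.3
ee_pos: [465.0, -11.1, 285.1]
ee_rot: [180.0, 0.0, 123.4]
force: [0.4, -0.3, 0.1]
gripper_width: 91.4
gripper_force: 0.0
```

View pics/crop1.png

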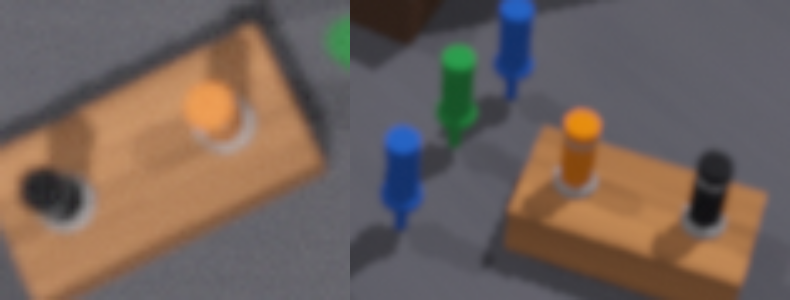

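The crop shows an orange grip with a steel collar in the rack hole nearest the coloured look-alikes, and the black pin in the other hole. The choice holds.

Call:
send_rows:
  targets:
    - [[0,0,0,0.125,0.19,0,-1],[0,0,0,0.125,0.19,0,-1],[0,0,0,0.125,0.19,0,-1],[0,0,0,0.125,0.19,0,-1],[0,0,0,0,0,0,-1]]

```text
time_s: 2.8
ee_pos: [566.6, 143.3, 283.4]
ee_rot: [179.9, -0.1, 123.3]
force: [-0.4, -0.2, -0.1]
gripper_width: 91.1
gripper_force: 0.0
```

```bash
cat > pin.py <<'E'
from h import *
np.set_printoptions(precision=1,suppress=True)
s=env.state();print(s['ee_pos'],s['ee_rot'],s['force'])
p,d=grab('wrist','w1.png')
h=cv2.cvtColor(p,cv2.COLOR_RGB2HSV)
o,v0=ray('wrist',(0,0))
R=[]
v,u=np.mgrid[0:480,0:640]
O,_=ray('wrist',(0,0));A=np.stack([ray('wrist',q)[1] for q in ((0,0),(1,0),(0,1))])
W=O+d[...,None]*(A[0]+u[...,None]*(A[1]-A[0])+v[...,None]*(A[2]-A[0]))
np.save('W.npy',W)
sat=(d>0)&(W[...,2]>85)&(W[...,2]<115)
n,l,st,ce=cv2.connectedComponentsWithStats(sat.astype(np.uint8))
for i in range(1,n):
    if st[i,4]>150:
        m=l==i;w=W[m];zt=np.median(w[:,2][w[:,2]>np.percentile(w[:,2],60)])
        f=m&(abs(W[...,2]-zt)<3);vv,uu=np.nonzero(f)
        (cx,cy),r=cv2.minEnclosingCircle(np.stack([uu,vv],1).astype(np.float32))
        print(st[i],p[m].mean(0),'ztop',zt,'c',atz('wrist',(cx,cy),98),W[f].mean(0),np.ptp(W[f],axis=0))
for n in('rack','pin','plug'):
    for r in optics.place_of('wrist',n)[:4]:print(n,np.array(r['at']),round(r['conf'],2),atz('wrist',r['at'],0 if n=='rack' else 8))
E
python3 pin.py
```

```text
[566.6 143.3 283.4] [179.9  -0.1 123.3] [-0.4 -0.2 -0.1]
[325 101  25  27 532] [90.  84.9 88.1] ztop 97.79941027928385 c [528.6 232.6  98. ] [528.4 232.7  97.2] [23.5 23.6  4.8]
[317 194  23  25 455] [246.4 169.8  96. ] ztop 97.90770497976303 c [570.  153.4  98. ] [570.3 153.4  97.3] [23.2 23.5  4.7]
rack [334.9 159.7] 0.86 [557.3 191.1   0. ]
pin [302.1 263.8] 0.88 [595.6  53.3   8. ]
pin [323.7 191.1] 0.87 [566.2 150.7   8. ]
pin [272.3 255.8] 0.83 [556.3  41.3   8. ]
pin [401.5 286.8] 0.62 [727.2  98.9   8. ]
plug [332.8 117.7] 0.78 [527.3 229.5   8. ]
```

View pics/w1.png

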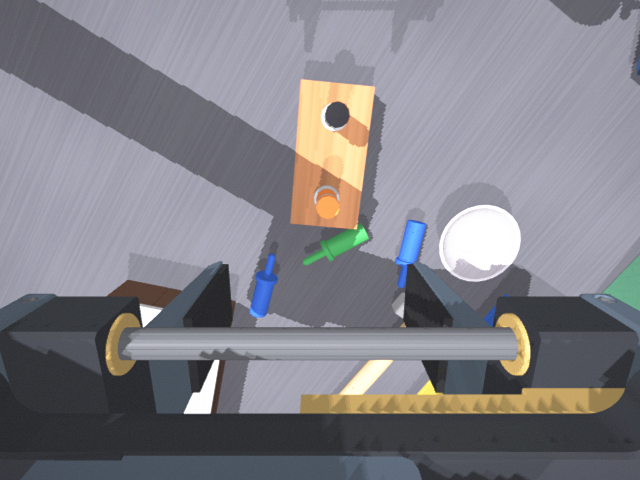

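The wrist picture shows the orange pin at (328,206) in the rack and black at (335,116). The green look-alike at (340,243) and the blue ones at (263,285) and (411,240) are on the bench.

Run:
```python
from h import *
np.set_printoptions(precision=1,suppress=True)
W=np.load('W.npy');x=W-np.array([570,153,0])
r=np.hypot(x[...,0],x[...,1])
for a in range(-180,180,30):
    m=(r>20)&(r<80)&(abs((np.degrees(np.arctan2(x[...,1],x[...,0]))-a+180)%360-180)<15)&(W[...,2]<200)
    print(a,m.sum(),W[m][:,2].max() if m.any() else None)
```

```text
-180 1014 41.86729018012301
-150 958 42.30851507367191
-120 900 41.487863275306324
-90 739 41.69681790238491
-60 837 40.8522122340263
-30 777 41.89383675013215
0 880 42.06880902803306
30 896 41.68974046410716
60 943 41.764807104711224
90 1135 41.811018537665404
120 1278 97.84330919623471
150 1161 42.63678683808229
```

Call:
send_rows:
  targets:
    - [[0,0,-0.062,0.017,0.05,-0.2,-0.3],[0,0,0,0,0,-0.2,-0.3],[0,0,0,0,0,-0.2,-0.3],[0,0,0,0,0,-0.2,-0.3],[0,0,0,0,0,0,-0.3]]

```text
time_s: 3.5
ee_pos: [563.4, 146.6, 120.3]
ee_rot: [-179.4, -0.1, 117.3]
force: [-0.8, -0.4, -0.0]
gripper_width: 59.5
gripper_force: 0.0
```

Call:
send_rows:
  targets:
    - [[0,0,0,0.033,0.034,0,-0.3],[0,0,0,0,0,0,-0.3],[0,0,0,0,0,0,-0.3]]

```text
time_s: 3.8
ee_pos: [576.2, 156.1, 127.4]
ee_rot: [179.7, 0.1, 117.4]
force: [-0.3, 0.6, 0.1]
gripper_width: 59.9
gripper_force: 0.0
```

Run:
```python
from h import *
for i in range(3):
    s=env.state();print(s['ee_pos'],s['ee_rot']);
    grab('wrist','w2.png')
print([ (np.array(r['at']),r['conf'],atz('wrist',r['at'],8)) for r in optics.place_of('wrist','pin')[:3]])
```

```text
[576.15116066 156.10178462 127.4379708 ] [1.79722517e+02 6.84316860e-02 1.17414396e+02]
[575.6595676  155.99235558 127.02238345] [1.79776322e+02 5.51404564e-02 1.17415415e+02]
[575.28597063 155.92002108 126.55602779] [1.79827271e+02 4.39569281e-02 1.17419963e+02]
[(array([292.3, 332.9]), 0.82, array([599.35234992,  60.36695324,   8.        ])), (array([309.9, 229. ]), 0.66, array([568.83466886, 155.54550498,   8.        ]))]
```

View pics/w2.png

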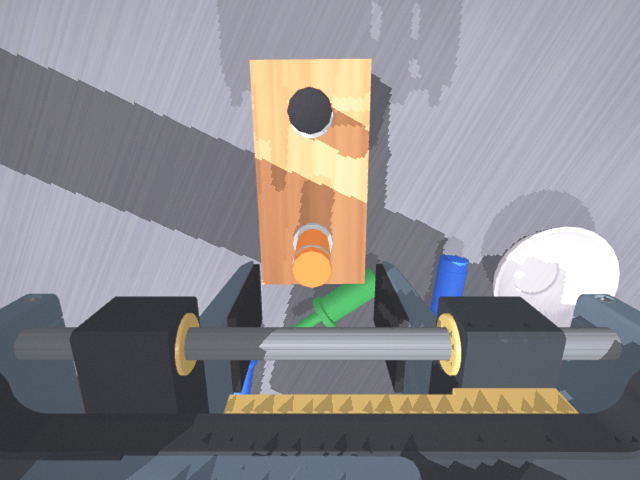

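The orange grip's top is at (312,268), between the fingers at columns 245 and 390. The arm is still settling, so I let it rest.

Call:
send_rows:
  targets:
    - [[0,0,0,0,0,0,-0.3],[0,0,0,0,0,0,-0.3],[0,0,0,0,0,0,-0.3],[0,0,0,0,0,0,-0.3],[0,0,0,0,0,0,-0.3]]

```text
time_s: 4.5
ee_pos: [574.4, 155.7, 124.7]
ee_rot: [-180.0, -0.0, 117.4]
force: [-1.0, 0.3, -0.1]
gripper_width: 59.6
gripper_force: 0.0
```

```bash
cat > c.py <<'E'
from h import *
np.set_printoptions(precision=1,suppress=True)
for i in range(2):
    s=env.state();p,d=grab('wrist')
    print(s['ee_pos'],s['ee_rot'],s['force'])
h=cv2.cvtColor(p,cv2.COLOR_RGB2HSV)
m=(h[...,1]>120)&(h[...,0]>6)&(h[...,0]<22)&(d>100)
o,_=ray('wrist',(0,0))
zc=lambda px: atd('wrist',px,d)[2]
v,u=np.nonzero(m);k=np.array([abs(zc((a,b))-98)<4 for a,b in zip(u,v)])
(cx,cy),r=cv2.minEnclosingCircle(np.stack([u[k],v[k]],1).astype(np.float32))
print(k.sum(),cx,cy,r,atz('wrist',(cx,cy),98))
E
python3 c.py
```

```text
[574.4 155.7 124.7] [-180.    -0.   117.4] [-1.   0.3 -0.1]
[574.4 155.7 124.7] [-180.    -0.   117.4] [ 0.2  0.3 -0.1]Traceback (most recent call last):
  File "c.py", line 10, in <module>
    v,u=np.nonzero(m);k=np.array([abs(zc((a,b))-98)<4 for a,b in zip(u,v)])
                                      ~~^^^^^^^
  File "c.py", line 9, in <lambda>
    zc=lambda px: atd('wrist',px,d)[2]
                  ~~~^^^^^^^^^^^^^^
  File "h.py", line 19, in atd
    o,v=ray(n,px);return o+v*d[int(round(px[1])),int(round(px[0]))]
        ~~~^^^^^^
  File "h.py", line 12, in ray
    s=env.state();M=np.array(c['mount']);Rt=Ro.from_euler('xyz',s['ee_rot'],degrees=True).as_matrix()
ValueError: time passes only in moves, steps and waits
```

```bash
cat > c.py <<'E'
from h import *
np.set_printoptions(precision=1,suppress=True)
def cloud():
    s=env.state();print(s['ee_pos'],s['ee_rot'],s['force'])
    p,d=grab('wrist')
    O,a=ray('wrist',(0,0));b=ray('wrist',(1,0))[1];c=ray('wrist',(0,1))[1]
    v,u=np.mgrid[0:480,0:640]
    return p,d,O,O+d[...,None]*(a+u[...,None]*(b-a)+v[...,None]*(c-a))
if __name__=='__main__':
    p,d,O,W=cloud()
    h=cv2.cvtColor(p,cv2.COLOR_RGB2HSV)
    m=(h[...,1]>120)&(h[...,0]>6)&(h[...,0]<22)&(d>100)&(abs(W[...,2]-98)<3.5)
    v,u=np.nonzero(m)
    (cx,cy),r=cv2.minEnclosingCircle(np.stack([u,v],1).astype(np.float32))
    print(m.sum(),cx,cy,r,atz('wrist',(cx,cy),98),W[m].mean(0))
E
python3 c.py
```

```text
[574.4 155.7 124.8] [-180.    -0.   117.4] [0.2 1.2 0.1]
1162 315.0 188.5 99.62564849853516 [550.6 200.2  98. ] [571.7 156.9  97. ]
```

Call:
send_rows:
  targets:
    - [[0,0,0,-0.016,0,-0.1,-0.3],[0,0,0,0,0,-0.1,-0.3],[0,0,0,0,0,-0.1,-0.3],[0,0,0,0,0,-0.04,-0.3],[0,0,0,0,0,0,-0.3],[0,0,0,0,0,0,-0.3],[0,0,0,0,0,0,-0.3],[0,0,0,0,0,0,-0.3]]

```text
time_s: 5.45
ee_pos: [571.8, 155.9, 57.8]
ee_rot: [179.9, 0.0, 117.4]
force: [-1.1, 0.1, 0.6]
gripper_width: 59.4
gripper_force: 0.0
```

Call:
send_rows:
  targets:
    - [[0,0,0,0,0,0,0.3],[0,0,0,0,0,0,0.3],[0,0,0,0,0,0,0.6],[0,0,0,0,0,0,0.6],[0,0,0,0,0,0,0.6],[0,0,0,0,0,0,0.6]]
  grip_force: 25

```text
time_s: 6.05
ee_pos: [571.3, 155.8, 56.8]
ee_rot: [180.0, -0.0, 117.4]
force: [-0.0, 0.2, 0.5]
gripper_width: 23.3
gripper_force: 25.0
```

Call:
send_rows:
  targets:
    - [[0,0,0,0,0,0.04,0.6],[0,0,0,0,0,0.08,0.6],[0,0,0,0,0,0.1,0.6],[0,0,0,0,0,0.1,0.6],[0,0,0,0,0,0.12,0.6],[0,0,0,0,0,0.15,0.6],[0,0,-0.02,0,-0.1,0.15,0.6],[0,0,-0.02,0,-0.15,0.15,0.6],[0,0,-0.02,-0.01,-0.2,0.1,0.6],[0,0,-0.02,-0.01,-0.2,0.05,0.6],[0,0,-0.02,-0.01,-0.2,0,0.6],[0,0,-0.01,-0.01,-0.2,0,0.6]]

```text
time_s: 7.25
ee_pos: [562.5, -55.7, 265.3]
ee_rot: [180.0, -0.0, 107.5]
force: [1.0, -0.8, -3.5]
gripper_width: 23.5
gripper_force: 25.0
```

Call:
send_rows:
  targets:
    - [[0,0,0,-0.01,-0.2,0,0.6],[0,0,0,-0.01,-0.2,0,0.6],[0,0,0,0,-0.2,0,0.6],[0,0,0,0,-0.2,0,0.6],[0,0,0,0,-0.2,0,0.6],[0,0,0,0,-0.15,0,0.6],[0,0,0,0,-0.05,0,0.6],[0,0,0,0,0,0,0.6],[0,0,0,0,0,0,0.6],[0,0,0,0,0,0,0.6],[0,0,0,0,0,0,0.6],[0,0,0,0,0,0,0.6]]

```text
time_s: 8.45
ee_pos: [559.4, -293.3, 265.1]
ee_rot: [180.0, -0.0, 107.6]
force: [-0.1, 0.5, -3.5]
gripper_width: 23.8
gripper_force: 25.0
```

Run:
```python
from c import *
p,d,O,W=cloud();cv2.imwrite('pics/w3.png',p[:,:,::-1]);np.save('W3.npy',W)
for n,z in(('slot_start',60),('slot_end',60),('slot_mid',54),('fixture',0),('screw',60),('pin',0)):
    for r in optics.place_of('wrist',n)[:2]:print(n,np.array(r['at']),round(r['conf'],2),atz('wrist',r['at'],z))
print(env.state()['gripper_width'])
```

```text
[ 559.4 -293.3  265.1] [180.   -0.  107.6] [-0.1  0.5 -3.5]
slot_start [323.7 194.6] 0.61 [ 561.4 -275.3   60. ]
slot_end [318.   53.7] 0.59 [ 514.9 -148.4   60. ]
slot_end [574.7  33.4] 0.28 [739.6 -59.3  60. ]
slot_mid [318.2 126.2] 0.74 [ 534.9 -211.3   54. ]
fixture [318.4 126.2] 0.83 [ 535.  -210.5    0. ]
fixture [574.4  32.1] 0.63 [771.3 -33.4   0. ]
pin [315.8 259.5] 0.9 [ 581.5 -369.     0. ]
23.952916855430495
```

View pics/w3.png

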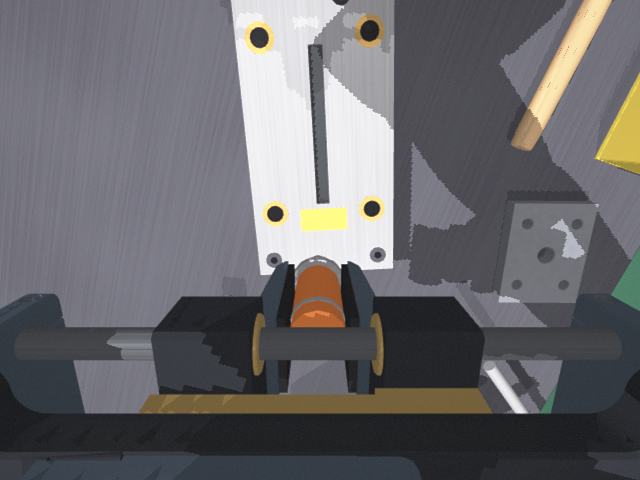

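The slot runs from about (323,203), with the yellow patch at (324,219) just outside, up to (315,45). The held pin is at (318,290). I segment the slot to get its line.

Run:
```python
from c import *
p=cv2.imread('pics/w3.png');g=cv2.cvtColor(p,cv2.COLOR_BGR2GRAY)
m=np.zeros((480,640),np.uint8);m[30:212,300:336]=(g[30:212,300:336]<85)
n,l,st,ce=cv2.connectedComponentsWithStats(m);i=1+st[1:,4].argmax();print(st[i])
q=np.argwhere(l==i)[:,::-1].astype(float)
O,a=ray('wrist',(0,0));b=ray('wrist',(1,0))[1];c=ray('wrist',(0,1))[1]
v=a+q[:,:1]*(b-a)+q[:,1:]*(c-a);P=O+v*((60-O[2])/v[:,2:])
(cx,cy),wh,ang=cv2.minAreaRect(P[:,:2].astype(np.float32));print('rect',cx,cy,wh,ang)
e=P[:,:2]-P[:,:2].mean(0);w,V=np.linalg.eigh(e.T@e);ax=V[:,1]*np.sign(V[1,1]);t=e@ax;nn=e@np.array([-ax[1],ax[0]])
print('mean',P.mean(0),'ax',ax,np.degrees(np.arctan2(ax[1],ax[0])),t.min(),t.max())
for lo in range(-75,75,25):
    k=(t>lo)&(t<lo+25);print(lo,np.percentile(nn[k],[2,50,98]))
# grip/collar edges in tool y
h=cv2.cvtColor(p,cv2.COLOR_BGR2HSV)
for r in (275,280,285,290,295):
    u=np.nonzero((h[r,270:370,0]<20)&(h[r,270:370,1]>130)&(h[r,270:370,2]>60))[0]+270;print(r,u.min(),u.max())
# cover plate edges
W=np.load('W3.npy');k=(abs(W[...,2]-60)<6);k[250:]=0
print('plate z',np.median(W[...,2][100:180,270:300]))
# top camera slot
pt=cv2.imread('pics/top0.png');g=cv2.cvtColor(pt,cv2.COLOR_BGR2GRAY)
m=np.zeros_like(g);m[250:285,375:448]=g[250:285,375:448]<70
n,l,st,ce=cv2.connectedComponentsWithStats(m);i=1+st[1:,4].argmax();q=np.argwhere(l==i)[:,::-1]
P=np.array([atz('top',x,60) for x in q]);print('top',st[i],cv2.minAreaRect(P[:,:2].astype(np.float32)))
```

```text
[308  46  12 157 382]
rect 531.80615234375 -214.99452209472656 (3.464589834213257, 150.01173400878906) 20.685386657714844
mean [ 529.8 -210.7   60. ] ax [-0.4  0.9] 110.71668029304814 -79.73658399647617 70.27639179647943
-75 [-1.7  0.   1.3]
-50 [-1.8  0.1  1.2]
-25 [-1.5  0.1  1.1]
0 [-1.8  0.   1.3]
25 [-1.9  0.1  1.2]
50 [-1.8  0.1  1.3]
275 299 336
280 298 337
285 297 339
290 296 340
295 295 340
plate z 59.00563002429567
top [383 259  49  17 139] ((533.2236328125, -201.3909912109375), (8.435489654541016, 125.8125228881836), 20.938547134399414)
```

Run:
```python
from c import *
p=cv2.imread('pics/w3.png');g=cv2.cvtColor(p,cv2.COLOR_BGR2GRAY)
for r in (60,100,140,180): print(r,list(g[r,302:336]))
for th in (115,130):
    m=np.zeros((480,640),np.uint8);m[30:212,300:336]=(g[30:212,300:336]<th)
    n,l,st,ce=cv2.connectedComponentsWithStats(m);i=1+st[1:,4].argmax();print(st[i])
    q=np.argwhere(l==i)[:,::-1].astype(float)
    O,a=ray('wrist',(0,0));b=ray('wrist',(1,0))[1];c=ray('wrist',(0,1))[1]
    v=a+q[:,:1]*(b-a)+q[:,1:]*(c-a);P=O+v*((60-O[2])/v[:,2:])
    print('rect',cv2.minAreaRect(P[:,:2].astype(np.float32)))
    ax=np.array([np.cos(np.radians(110.7)),np.sin(np.radians(110.7))]);e=P[:,:2]-[532,-215];t=e@ax;nn=e@np.array([-ax[1],ax[0]])
    print(t.min(),t.max())
    for lo in range(-75,75,25):
        k=(t>lo)&(t<lo+25);print(lo,np.percentile(nn[k],[1,50,99]))
```

```text
60 [np.uint8(233), np.uint8(228), np.uint8(226), np.uint8(228), np.uint8(230), np.uint8(228), np.uint8(154), np.uint8(68), np.uint8(58), np.uint8(65), np.uint8(67), np.uint8(94), np.uint8(96), np.uint8(96), np.uint8(98), np.uint8(98), np.uint8(99), np.uint8(96), np.uint8(96), np.uint8(95), np.uint8(103), np.uint8(133), np.uint8(133), np.uint8(133), np.uint8(135), np.uint8(140), np.uint8(140), np.uint8(136), np.uint8(141), np.uint8(166), np.uint8(169), np.uint8(169), np.uint8(167), np.uint8(167)]
100 [np.uint8(240), np.uint8(243), np.uint8(244), np.uint8(230), np.uint8(219), np.uint8(223), np.uint8(224), np.uint8(224), np.uint8(182), np.uint8(76), np.uint8(54), np.uint8(67), np.uint8(95), np.uint8(97), np.uint8(104), np.uint8(107), np.uint8(106), np.uint8(108), np.uint8(107), np.uint8(106), np.uint8(106), np.uint8(102), np.uint8(135), np.uint8(240), np.uint8(239), np.uint8(237), np.uint8(240), np.uint8(242), np.uint8(241), np.uint8(238), np.uint8(239), np.uint8(240), np.uint8(242), np.uint8(242)]
140 [np.uint8(240), np.uint8(238), np.uint8(235), np.uint8(239), np.uint8(243), np.uint8(
[... 856 characters left out ...]
), np.uint8(238), np.uint8(240), np.uint8(240), np.uint8(239), np.uint8(239)]
[ 308   44   21  160 2022]
rect ((535.7371826171875, -213.3126220703125), (13.609967231750488, 152.49290466308594), 20.224321365356445)
-75.95225317313461 76.51506782534875
-75 [-10.2  -4.    2. ]
-50 [-10.3  -4.1   2.1]
-25 [-10.   -3.9   2. ]
0 [-10.2  -4.1   2.1]
25 [-10.4  -4.1   2. ]
50 [-11.3  -4.6   2. ]
[ 308   43   21  161 2104]
rect ((536.1805419921875, -212.8391571044922), (14.118945121765137, 153.11471557617188), 20.67778205871582)
-76.0120165691513 77.0998369665782
-75 [-10.5  -4.1   2.2]
-50 [-10.4  -4.1   2.3]
-25 [-10.5  -4.1   2.2]
0 [-10.6  -4.3   2.2]
25 [-10.9  -4.2   2.2]
50 [-11.4  -4.6   2.2]
```

Call:
send_rows:
  targets:
    - [[0,0,0.017,0,0.044,-0.1,0.6],[0,0,0.017,0,0.044,-0.15,0.6],[0,0,0,0,0,-0.2,0.6],[0,0,0,0,0,-0.15,0.6],[0,0,0,0,0,-0.1,0.6],[0,0,0,0,0,0,0.6],[0,0,0,0,0,0,0.6],[0,0,0,0,0,0,0.6],[0,0,0,0,0,0,0.6],[0,0,0,0,0,0,0.6],[0,0,0,0,0,0,0.6]]

```text
time_s: 9.9
ee_pos: [559.5, -276.8, 125.5]
ee_rot: [180.0, 0.1, 110.6]
force: [-0.4, -0.5, -3.2]
gripper_width: 23.4
gripper_force: 25.0
```

Run:
```python
from c import *
p,d,O,W=cloud();cv2.imwrite('pics/w4.png',p[:,:,::-1])
g=cv2.cvtColor(p,cv2.COLOR_RGB2GRAY)
C=np.array([535.7,-213.0]);ax=np.array([-.3535,.9355]);nx=np.array([-.9355,-.3535])
s=env.state();e=np.array(s['ee_pos'][:2])-C;print('tcp t,n',e@ax,e@nx)
O,a=ray('wrist',(0,0));b=ray('wrist',(1,0))[1];c=ray('wrist',(0,1))[1]
m=(g<125);m[:, :270]=0;m[:,370:]=0
for r in range(0,300,20):
    q=np.nonzero(m[r])[0]
    if len(q)==0: continue
    P=[];
    for u in (q.min()-.5,q.max()+.5):
        v=a+u*(b-a)+r*(c-a);X=O+v*((60-O[2])/v[2]);P+=[(X[:2]-C)@ax,(X[:2]-C)@nx]
    print(r,q.min(),q.max(),len(q),np.array(P))
```

```text
[ 559.5 -276.8  125.5] [180.    0.1 110.6] [-0.4 -0.5 -3.2]
tcp t,n -68.01848750990231 0.37461487472063915
20 306 328 23 [75.1  6.3 75.1 -7.2]
40 306 328 23 [64.6  6.4 64.6 -7.2]
60 306 328 23 [53.9  6.5 53.9 -7.3]
80 306 328 23 [42.8  6.6 42.8 -7.4]
100 307 328 22 [31.4  6.2 31.4 -7.4]
120 307 327 21 [19.7  6.3 19.6 -6.9]
140 307 327 21 [ 7.6  6.4  7.5 -7. ]
160 307 327 21 [-4.9  6.6 -5.  -7. ]
180 307 327 21 [-17.8   6.7 -17.9  -7.1]
200 308 327 20 [-31.1   6.2 -31.2  -7.2]
220 308 327 20 [-44.9   6.3 -44.9  -7.2]
240 308 327 20 [-59.1   6.5 -59.1  -7.3]
260 305 331 8 [-73.7   8.7 -73.8 -10.2]
280 270 367 93 [-88.9  33.9 -89.1 -36.1]
```

View pics/w4.png

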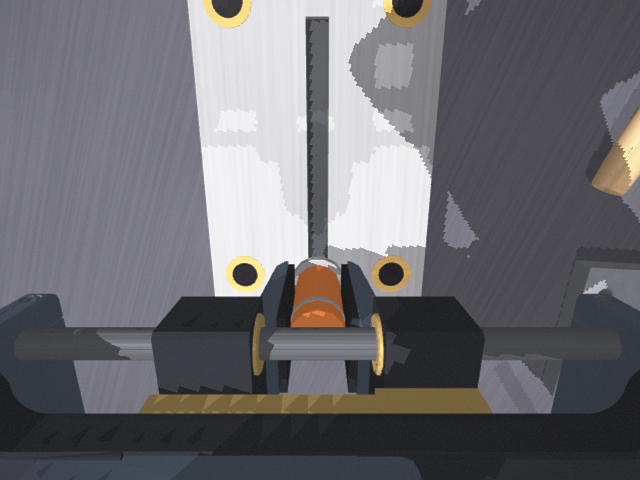

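The collar at (318,262) lines up with the slot, whose centre column is 317.5. The yellow end is hidden under the pin, as intended.

Call:
send_rows:
  targets:
    - [[0,0,0,0.003,0.001,-0.03,0.6],[0,0,0,0,0,-0.03,0.6],[0,0,0,0,0,-0.015,0.6],[0,0,0,0,0,-0.005,0.6],[0,0,0,0,0,-0.005,0.6],[0,0,0,0,0,-0.005,0.6],[0,0,0,0,0,-0.005,0.6],[0,0,0,0,0,0,0.6],[0,0,0,0,0,0,0.6],[0,0,0,0,0,0,0.6]]

```text
time_s: 10.95
ee_pos: [559.9, -276.5, 105.9]
ee_rot: [180.0, 0.0, 110.6]
force: [0.1, -0.0, -2.6]
gripper_width: 23.7
gripper_force: 25.0
```

Call:
send_rows:
  targets:
    - [[0,0,0,0,0,-0.005,0.6],[0,0,0,0,0,-0.005,0.6],[0,0,0,0,0,-0.005,0.6],[0,0,0,0,0,0,0.6],[0,0,0,0,0,0,0.6],[0,0,0,0,0,0,0.6]]

```text
time_s: 11.55
ee_pos: [559.8, -276.5, 102.8]
ee_rot: [180.0, 0.0, 110.6]
force: [0.6, -0.2, -2.2]
gripper_width: 23.8
gripper_force: 25.0
```

Call:
send_rows:
  targets:
    - [[0,0,0,0,0,-0.005,0.6],[0,0,0,0,0,0,0.6],[0,0,0,0,0,0,0.6],[0,0,0,0,0,0,0.6]]

```text
time_s: 11.95
ee_pos: [559.9, -276.5, 102.1]
ee_rot: [180.0, 0.0, 110.6]
force: [-0.5, -0.4, 0.5]
gripper_width: 23.9
gripper_force: 25.0
```

Contact: the force rose by about 3 N. I press about 1 mm more and slide to just short of the socket zone.

Call:
send_rows:
  targets:
    - [[0,0,0,0,0,-0.005,0.6],[0,0,0,-0.0053,0.014,0,0.6],[0,0,0,-0.0053,0.014,0,0.6],[0,0,0,-0.0053,0.014,0,0.6],[0,0,0,-0.0053,0.014,0,0.6],[0,0,0,0,0,0,0.6],[0,0,0,0,0,0,0.6]]

```text
time_s: 12.65
ee_pos: [555.8, -265.0, 101.0]
ee_rot: [180.0, -0.0, 110.6]
force: [0.6, -1.5, 0.7]
gripper_width: 23.7
gripper_force: 25.0
```

Call:
send_rows:
  targets:
    - [[0,0,0,-0.0053,0.014,0,0.6],[0,0,0,-0.0053,0.014,0,0.6],[0,0,0,-0.0053,0.014,0,0.6],[0,0,0,-0.0053,0.014,0,0.6],[0,0,0,-0.0053,0.014,0,0.6],[0,0,0,-0.0053,0.014,0,0.6],[0,0,0,0,0,0,0.6],[0,0,0,0,0,0,0.6]]

```text
time_s: 13.45
ee_pos: [548.9, -247.9, 100.7]
ee_rot: [-180.0, -0.1, 110.6]
force: [0.7, -1.5, 2.1]
gripper_width: 23.7
gripper_force: 25.0
```

Call:
send_rows:
  targets:
    - [[0,0,0,-0.0035,0.0094,0,0.6],[0,0,0,-0.0035,0.0094,0,0.6],[0,0,0,0,0,0,0.6],[0,0,0,0,0,0,0.6]]

```text
time_s: 13.85
ee_pos: [547.8, -244.6, 100.8]
ee_rot: [180.0, -0.0, 110.6]
force: [0.9, -2.1, 2.1]
gripper_width: 23.8
gripper_force: 25.0
```

Call:
send_rows:
  targets:
    - [[0,0,0,-0.0035,0.0094,0,0.6],[0,0,0,0,0,0,0.6],[0,0,0,0,0,0,0.6]]

```text
time_s: 14.15
ee_pos: [547.1, -242.7, 100.8]
ee_rot: [180.0, -0.0, 110.6]
force: [0.8, -1.9, 2.6]
gripper_width: 23.5
gripper_force: 25.0
```

Call:
send_rows:
  targets:
    - [[0,0,0,-0.0035,0.0094,0,0.6],[0,0,0,0,0,0,0.6],[0,0,0,0,0,0,0.6]]

```text
time_s: 14.45
ee_pos: [546.4, -240.8, 100.8]
ee_rot: [180.0, -0.0, 110.6]
force: [1.1, -2.2, 1.5]
gripper_width: 23.5
gripper_force: 25.0
```

Call:
send_rows:
  targets:
    - [[0,0,0,-0.0035,0.0094,0,0.6],[0,0,0,0,0,0,0.6],[0,0,0,0,0,0,0.6]]

```text
time_s: 14.75
ee_pos: [545.7, -238.9, 100.8]
ee_rot: [180.0, -0.0, 110.6]
force: [0.3, -2.4, 2.9]
gripper_width: 23.6
gripper_force: 25.0
```

Call:
send_rows:
  targets:
    - [[0,0,0,-0.0035,0.0094,0,0.6],[0,0,0,0,0,0,0.6],[0,0,0,0,0,0,0.6]]

```text
time_s: 15.05
ee_pos: [544.9, -237.0, 100.8]
ee_rot: [-180.0, -0.0, 110.6]
force: [0.6, -1.9, 2.0]
gripper_width: 23.6
gripper_force: 25.0
```

Call:
send_rows:
  targets:
    - [[0,0,0,-0.0035,0.0094,0,0.6],[0,0,0,0,0,0,0.6],[0,0,0,0,0,0,0.6]]

```text
time_s: 15.35
ee_pos: [544.3, -235.2, 100.8]
ee_rot: [180.0, -0.0, 110.6]
force: [0.5, -1.7, 1.8]
gripper_width: 23.3
gripper_force: 25.0
```

Call:
send_rows:
  targets:
    - [[0,0,0,-0.0035,0.0094,0,0.6],[0,0,0,0,0,0,0.6],[0,0,0,0,0,0,0.6]]

```text
time_s: 15.65
ee_pos: [543.6, -233.3, 100.8]
ee_rot: [180.0, -0.0, 110.6]
force: [0.7, -2.3, 3.2]
gripper_width: 23.6
gripper_force: 25.0
```

Call:
send_rows:
  targets:
    - [[0,0,0,-0.0035,0.0094,0,0.6],[0,0,0,0,0,0,0.6],[0,0,0,0,0,0,0.6]]

```text
time_s: 15.95
ee_pos: [542.9, -231.4, 100.8]
ee_rot: [180.0, -0.0, 110.6]
force: [1.0, -1.8, 2.2]
gripper_width: 23.4
gripper_force: 25.0
```

Call:
send_rows:
  targets:
    - [[0,0,0,-0.0035,0.0094,0,0.6],[0,0,0,0,0,0,0.6],[0,0,0,0,0,0,0.6]]

```text
time_s: 16.25
ee_pos: [542.2, -229.5, 100.8]
ee_rot: [180.0, -0.0, 110.6]
force: [2.7, -1.5, 1.2]
gripper_width: 23.5
gripper_force: 25.0
```

Call:
send_rows:
  targets:
    - [[0,0,0,-0.0035,0.0094,0,0.6],[0,0,0,0,0,0,0.6],[0,0,0,0,0,0,0.6]]

```text
time_s: 16.55
ee_pos: [541.4, -227.6, 100.8]
ee_rot: [-180.0, -0.0, 110.6]
force: [0.4, -2.4, 2.0]
gripper_width: 23.6
gripper_force: 25.0
```

Call:
send_rows:
  targets:
    - [[0,0,0,-0.0035,0.0094,0,0.6],[0,0,0,0,0,0,0.6],[0,0,0,0,0,0,0.6]]

```text
time_s: 16.85
ee_pos: [540.8, -225.7, 100.8]
ee_rot: [180.0, -0.0, 110.6]
force: [1.4, -2.1, 2.5]
gripper_width: 23.7
gripper_force: 25.0
```

Call:
send_rows:
  targets:
    - [[0,0,0,-0.0035,0.0094,0,0.6],[0,0,0,0,0,0,0.6],[0,0,0,0,0,0,0.6]]

```text
time_s: 17.15
ee_pos: [540.1, -223.9, 100.8]
ee_rot: [180.0, -0.0, 110.6]
force: [0.3, -1.6, 1.4]
gripper_width: 23.4
gripper_force: 25.0
```

Call:
send_rows:
  targets:
    - [[0,0,0,-0.0035,0.0094,0,0.6],[0,0,0,0,0,0,0.6],[0,0,0,0,0,0,0.6]]

```text
time_s: 17.45
ee_pos: [539.3, -221.9, 100.8]
ee_rot: [-180.0, -0.0, 110.6]
force: [0.3, -1.3, 1.6]
gripper_width: 23.7
gripper_force: 25.0
```

Call:
send_rows:
  targets:
    - [[0,0,0,-0.0035,0.0094,0,0.6],[0,0,0,0,0,0,0.6],[0,0,0,0,0,0,0.6]]

```text
time_s: 17.75
ee_pos: [538.6, -219.9, 100.7]
ee_rot: [-180.0, -0.0, 110.6]
force: [0.8, -1.2, 1.5]
gripper_width: 23.5
gripper_force: 25.0
```

Call:
send_rows:
  targets:
    - [[0,0,0,-0.0035,0.0094,0,0.6],[0,0,0,0,0,0,0.6],[0,0,0,0,0,0,0.6]]

```text
time_s: 18.05
ee_pos: [536.8, -217.4, 99.7]
ee_rot: [-179.9, -0.2, 110.6]
force: [-0.9, 0.3, -1.5]
gripper_width: 23.5
gripper_force: 25.0
```

The pin dropped at t ≈ −4.5, about 65 mm from the start: the drag vanished and z fell. I go a touch further and lower gently.

Call:
send_rows:
  targets:
    - [[0,0,0,-0.0018,0.0047,0,0.6],[0,0,0,0,0,-0.005,0.6],[0,0,0,0,0,0,0.6],[0,0,0,0,0,0,0.6]]

```text
time_s: 18.45
ee_pos: [537.5, -217.3, 99.6]
ee_rot: [-180.0, -0.0, 110.6]
force: [-0.5, 0.1, -2.6]
gripper_width: 23.3
gripper_force: 25.0
```

Call:
send_rows:
  targets:
    - [[0,0,0,0,0,-0.005,0.6],[0,0,0,0,0,0,0.6],[0,0,0,0,0,0,0.6]]

```text
time_s: 18.75
ee_pos: [537.6, -217.4, 98.7]
ee_rot: [-180.0, -0.0, 110.6]
force: [-1.8, 0.5, -3.1]
gripper_width: 23.6
gripper_force: 25.0
```

Call:
send_rows:
  targets:
    - [[0,0,0,0,0,-0.008,0.6],[0,0,0,0,0,-0.008,0.6],[0,0,0,0,0,0,0.6],[0,0,0,0,0,0,0.6]]

```text
time_s: 19.15
ee_pos: [537.5, -217.4, 95.4]
ee_rot: [-180.0, -0.0, 110.6]
force: [0.5, 0.2, -2.7]
gripper_width: 23.8
gripper_force: 25.0
```

Call:
send_rows:
  targets:
    - [[0,0,0,0,0,-0.008,0.6],[0,0,0,0,0,-0.008,0.6],[0,0,0,0,0,0,0.6],[0,0,0,0,0,0,0.6]]

```text
time_s: 19.55
ee_pos: [537.5, -217.4, 92.2]
ee_rot: [-180.0, -0.0, 110.6]
force: [-1.2, 0.3, -3.3]
gripper_width: 23.5
gripper_force: 25.0
```

Free. I continue to a few mm above home (TCP about 77).

Call:
send_rows:
  targets:
    - [[0,0,0,0,0,-0.01,0.6],[0,0,0,0,0,-0.01,0.6],[0,0,0,0,0,-0.01,0.6],[0,0,0,0,0,-0.01,0.6],[0,0,0,0,0,-0.01,0.6],[0,0,0,0,0,0,0.6],[0,0,0,0,0,0,0.6]]

```text
time_s: 20.25
ee_pos: [537.6, -217.4, 82.1]
ee_rot: [-180.0, -0.0, 110.6]
force: [-1.3, 0.8, -3.1]
gripper_width: 23.7
gripper_force: 25.0
```

Call:
send_rows:
  targets:
    - [[0,0,0,0,0,-0.008,0.6],[0,0,0,0,0,-0.006,0.6],[0,0,0,0,0,0,0.6],[0,0,0,0,0,0,0.6]]

```text
time_s: 20.65
ee_pos: [537.6, -217.4, 79.5]
ee_rot: [-180.0, -0.0, 110.6]
force: [-1.4, 2.1, -2.6]
gripper_width: 23.4
gripper_force: 25.0
```

Call:
send_rows:
  targets:
    - [[0,0,0,0,0,-0.006,0.6],[0,0,0,0,0,0,0.6],[0,0,0,0,0,0,0.6],[0,0,0,0,0,0,0.6]]

```text
time_s: 21.05
ee_pos: [537.6, -217.4, 78.3]
ee_rot: [-180.0, -0.0, 110.6]
force: [-2.2, 1.7, -2.5]
gripper_width: 23.5
gripper_force: 25.0
```

Call:
send_rows:
  targets:
    - [[0,0,0,0,0,-0.004,0.6],[0,0,0,0,0,0,0.6],[0,0,0,0,0,0,0.6],[0,0,0,0,0,0,0.6]]

```text
time_s: 21.45
ee_pos: [537.6, -217.4, 77.6]
ee_rot: [-180.0, -0.0, 110.6]
force: [-2.8, 1.6, -1.8]
gripper_width: 23.5
gripper_force: 25.0
```

Call:
send_rows:
  targets:
    - [[0,0,0,0,0,-0.004,0.6],[0,0,0,0,0,0,0.6],[0,0,0,0,0,0,0.6],[0,0,0,0,0,0,0.6]]

```text
time_s: 21.85
ee_pos: [537.6, -217.4, 76.8]
ee_rot: [180.0, -0.0, 110.6]
force: [-2.4, 1.4, -0.1]
gripper_width: 23.9
gripper_force: 25.0
```

Call:
send_rows:
  targets:
    - [[0,0,0,0,0,-0.003,0.6],[0,0,0,0,0,0,0.6],[0,0,0,0,0,0,0.6],[0,0,0,0,0,0,0.6]]

```text
time_s: 22.25
ee_pos: [537.7, -217.4, 76.8]
ee_rot: [180.0, 0.0, 110.6]
force: [-3.5, 1.5, 5.6]
gripper_width: 23.3
gripper_force: 25.0
```

Seated: firm contact at z 76.8, as expected. I release slowly and then rise.

Call:
send_rows:
  targets:
    - [[0,0,0,0,0,0.002,0.45],[0,0,0,0,0,0,0.3],[0,0,0,0,0,0,0.1],[0,0,0,0,0,0,-0.1],[0,0,0,0,0,0,-0.3],[0,0,0,0,0,0,-0.3],[0,0,0,0,0,0,-0.3]]
  grip_force: 10

```text
time_s: 22.95
ee_pos: [537.7, -217.5, 76.6]
ee_rot: [180.0, 0.0, 110.6]
force: [-1.0, 0.4, 0.1]
gripper_width: 59.1
gripper_force: 0.0
```

Call:
send_rows:
  targets:
    - [[0,0,0,0,0,0.03,-0.3],[0,0,0,0,0,0.08,-0.3],[0,0,0,0,0,0.12,-0.3],[0,0,0,0,0,0.15,-0.3],[0,0,0,0,0,0.15,-0.3],[0,0,0,0.1,-0.15,0.15,-0.3],[0,0,0,0.1,-0.15,0.15,-0.3],[0,0,0,0,0,0,-0.3],[0,0,0,0,0,0,-0.3],[0,0,0,0,0,0,-0.3],[0,0,0,0,0,0,-0.3]]

```text
time_s: 24.05
ee_pos: [576.6, -276.3, 241.4]
ee_rot: [-179.9, -0.1, 110.6]
force: [-0.3, 0.4, 0.2]
gripper_width: 59.1
gripper_force: 0.0
```

Run:
```python
from c import *
p,d,O,W=cloud();cv2.imwrite('pics/w5.png',p[:,:,::-1])
h=cv2.cvtColor(p,cv2.COLOR_RGB2HSV)
m=(W[...,2]>108)&(W[...,2]<130)&(d>150)&(h[...,1]>120)&(h[...,0]<22);m[260:]=0
print(m.sum(),W[m].mean(0),np.median(W[m][:,2]))
```

```text
[ 576.6 -276.3  241.4] [-179.9   -0.1  110.6] [-0.3  0.4  0.2]
670 [ 538.9 -217.3  117.2] 117.18944793245657
```

View pics/w5.png

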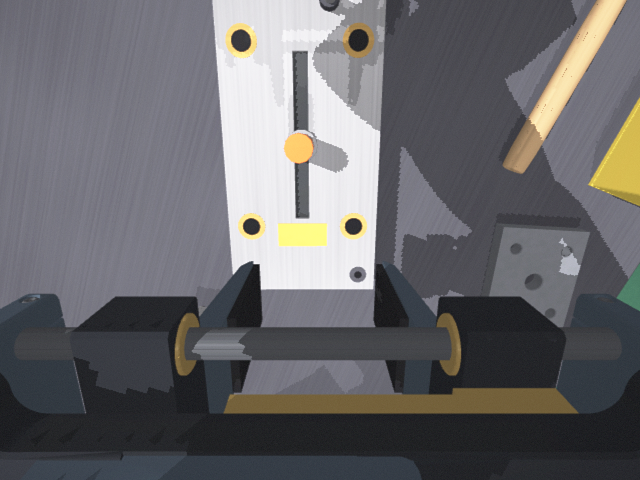

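The pin stands upright in the slot at (299,148). Its top measures 117 mm high against 118 mm expected when home. The gripper is clear of it, so I hand in.

```bash
python3 -c "
from workcell import env
print(env.job_done())"
```

```text
the job is handed in; nothing more can be done
None
```

The orange pin dropped into the socket about 65 mm from the slot's yellow end, went fully home upright with its collar down, and has been released with the arm clear; the job is handed in at about 24 s, and nothing else was moved.

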